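# Dial the code into the reagent case lock

## Robot

A 6-joint arm with a two-finger parallel gripper is mounted at the origin on the work surface. World frame = base frame: x ahead of the robot, y to its left, z up, the work surface at z = 0. Lengths are in m, angles in rad, forces in N, time in s.
With the tool pointing down it reaches from about 0.375 to 0.9 m from the base axis. Payload 3.1 kg.
Tool frame: the origin (TCP) lies between the finger pads; the fingertips stand 19 mm ahead of it and the grasp point (between the pads) is the TCP; z points along the fingers, y is the direction in which the jaws open and shut (so a half turn about z gives the same grasp; the last joint's range is limited). The gripper opens to 87 mm and grips with 3 to 60 N. Pads are 19 mm wide; open, the fingers measure 117 mm over their backs; the gripper's body (75 mm by 190 mm) begins 51 mm behind the grasp point.
Start: joints at [0.942, 0.527, 1.433, -0, 1.181, -0.178], TCP at [0.272, 0.563, 0.242] pointing down, gripper open.
Joint ranges: [-3.08, 3.08], [-0.75, 2.2], [0.22, 2.44], [-1.43, 4.57], [0, 2.65], [-2.85, 2.85]. Speed limits (rad/s): [2.79, 2.79, 3.14, 3.14, 3.14, 3.14].

## Interface

Orientations are given as a unit quaternion [x, y, z, w].
In Python, from rig import robot gives the robot as it stands.
- The arm moves only by the tool apply_moves, never from a script. Its argument "series" is a list of rows, each a list of 7 numbers: the shift along the tool's x, y, z in cm, then the turn, a rotation vector about the tool's x, y, z in degrees, then the opening, from 0 (shut) to 1 (fully open). In form: [[dx, dy, dz, rx, ry, rz, grip], ...]. A call has 1 to 5 rows; each row is the pose to reach, as a shift and turn from the pose commanded when the call began, along the tool's axes at that moment; what a row does not reach only later rows make up. A row lasts 1/12 s, in which the tool goes at most 41.7 mm and 7.16 degrees, less where a joint would pass 70% of its speed; a pose out of reach is approached as far as the arm can. A call with a gripper value outside its range is refused whole. The fingers move at their own pace and stop on an object; "newtons" is the grip in N (left out, the last holds). Time passes only in rows, so rows that repeat a pose let the fingers close. It gives the time, the measured TCP pose, the force and the opening at its end, in the units of the state.
- robot.get_obs(): the state, without advancing time (a new reading comes with each control period).
- robot.camera(name): name is "scene" or "top" or "wrist"; returns the picture (400x640x3 uint8, red, green, blue); there is no depth.
- robot.camera_params(name): a dict with "mtx" (3x3 intrinsics, pixels), "origin" and "rotation" of the camera in the world. Camera axes: x right, y down, z forward; pixel columns grow to the right and rows downward; lengths in m; the calibration is good to about 2 mm. A picture is of the moment at which its call begins: read the wrist's pose just before it. camera_params takes no time and is no camera call; for the wrist camera it gives the pose at the moment of the call.
- robot.hand_in(): hands the job in, once; it reports no verdict.
The state is a dict: "time": time; "q": joint angles; "joint_velocities": joint speeds; "joint_torque": joint torques, N m; "position": TCP position; "tool_rot": TCP orientation; "ft_force": force on the tool from outside, world axes, zero at the start; "moment": the same for the moment, N m; "grip_width": finger opening in m.
Only numpy, scipy, OpenCV 4.12 (cv2) and the standard library are available. Lean on these libraries where they do the work, as an engineer would, in place of code of your own. Each camera call takes 0.05 s, during which the arm holds its last target. There are 200 camera calls.

## Task

The reagent case on the demonstration bench has a two-dial combination lock on its lid. First turn the red dial until its white pointer stands at the green dot, and then turn the blue dial until its white pointer stands at the yellow dot. Leave both dials set there, and do not knock over the glass flask beside the case.

Things in the scene. Friction and masses are not known exactly. Their poses are not given: they have to be found in the camera images.
- red_grip (a point): Grip centre of the red dial on the case lid: upright red bar 50 mm long, 16 thick, 36 tall on a black skirt 66 mm across, turning about the vertical through this point. The point is 16 below the bar's top, 20 above the skirt, 119 mm above the table, and turns along: x runs along the bar to its white-striped pointer end, y across it, z up. Dials are 156 mm apart, either one on the left.
- red_dial (a joint): Angle of the red dial, rad, clockwise from above positive. Pointer at the black dot -1.57, yellow -0.785, white 0, green 0.785, purple 1.57 (16 mm dots on a fixed 120 mm aluminium disc, 48 mm from the axis). Stops at +-1.75. It starts between -0.62 and 0.08. Friction 0.06 N m, no clicks or spring: it stays where left.
- blue_grip (a point): Grip centre of the blue dial on the case lid: upright blue bar 50 mm long, 16 thick, 36 tall on a black skirt 66 mm across, turning about the vertical through this point. The point is 16 below the bar's top, 20 above the skirt, 119 mm above the table, and turns along: x runs along the bar to its white-striped pointer end, y across it, z up. Dials are 156 mm apart, either one on the left.
- blue_dial (a joint): Angle of the blue dial, rad, clockwise from above positive. Pointer at the black dot -1.57, yellow -0.785, white 0, green 0.785, purple 1.57 (16 mm dots on a fixed 120 mm aluminium disc, 48 mm from the axis). Stops at +-1.75. It starts between -0.08 and 0.62. Friction 0.06 N m, no clicks or spring: it stays where left.
- flask: Empty conical glass flask, 72 mm across the foot, 112 mm tall, standing loose left or right of the case, 230 to 290 mm from its middle. Origin at the centre of its underside, z up. Two closed paint pots, 46 mm across and 60 tall, stand near too. The case (cream, black lid) is fixed, 204 by 334 mm, 90 mm tall.

How it is judged:
On the way, in this order (a step that is already met when the one before it is completed fails the run):
1. the red dial's pointer stands at the green dot (value of joint red_dial between 0.545 and 1.025 rad), for 0.2 s.
2. the blue dial's pointer stands at the yellow dot (value of joint blue_dial between -1.025 and -0.545 rad), for 0.2 s.
At the end, for the whole second after the job is handed in: The red dial points at the green dot (0.785 rad) and the blue dial at the yellow dot (-0.785 rad), each within 0.24 rad (14 degrees) and at rest; the flask stands upright (all of step 1 and all of step 2 and velocity of joint red_dial between -0.05 and 0.05 rad/s and velocity of joint blue_dial between -0.05 and 0.05 rad/s and angle between flask's own z axis and vertical below 0.3 rad); the robot touches nothing.
It fails at once if the glass flask is knocked over (angle between flask's own z axis and vertical above 0.5 rad).
It also fails if it takes over 48 s, if anything falls off the work surface, if the arm or the gripper's body presses on something with over 40 N, if the wrist force passes 120 N, or if a joint passes its speed limit or range.

## Working session

There is one attempt and no reset: what is moved stays moved. The work goes in short steps, Python scripts to look and compute and a tool call to move; the robot and the scene stay as the last step left them, time stands still between calls to the robot, and variables do not carry over. Pictures are saved under pics/ and viewed, about 8 in all and at most 12, crops included, and the job is handed in when it is done.

Besides the shell and the picture viewer there is one more tool, called after ">>>" in YAML: its name, and indented under it one key for each argument. apply_moves: Moves the arm, as the interface text tells. Its arguments: {"type":"object","properties":{"series":{"type":"array"},"newtons":{"type":"number"}},"required":["series"]}

```bash
mkdir -p pics; python3 - <<'E'
from rig import robot
import cv2,numpy as np
o=robot.get_obs();print(o)
for n in("top","scene"):
    im=robot.camera(n);cv2.imwrite(f"pics/{n}0.png",im[:,:,::-1]);p=robot.camera_params(n);print(n,p)
E
```

```text
{'time': 0.0, 'q': array([ 9.41516476e-01,  5.28508149e-01,  1.43390898e+00, -1.22114053e-05,
        1.18142142e+00, -1.78492507e-01]), 'joint_velocities': array([-3.55277674e-05, -2.04535435e-04, -1.06106571e-03,  6.59536669e-04,
        3.17251704e-04, -9.66927945e-04]), 'joint_torque': array([ 1.43398724e-03, -4.40053225e+01, -1.76589721e+01,  6.33807667e-02,
        5.83010016e-02, -1.71459087e-04]), 'position': array([0.27184658, 0.56199884, 0.2405437 ]), 'tool_rot': array([ 2.23487688e-01,  9.74706106e-01, -1.03481247e-03, -4.36119750e-04]), 'ft_force': array([-0.96304351, -0.42509771,  0.17363165]), 'moment': array([-0.03555356, -0.00313791, -0.03435986]), 'grip_width': 0.08685571432550945}
top {'mtx': array([[519.86467712,   0.        , 315.74390334],
       [  0.        , 519.86467712, 194.74768081],
       [  0.        ,   0.        ,   1.        ]]), 'origin': array([0.3841975 , 0.06200422, 1.37803376]), 'rotation': array([-0.69641529,  0.71628585, -0.03163815,  0.03064877])}
scene {'mtx': array([[418.66635153,   0.        , 319.03837777],
       [  0.        , 418.66635153, 201.99584173],
       [  0.        ,   0.        ,   1.        ]]), 'origin': array([0.88428107, 0.53114661, 0.88236851]), 'rotation': array([ 0.31243527,  0.89331169, -0.30784223, -0.09803869])}
```

View pics/top0.png

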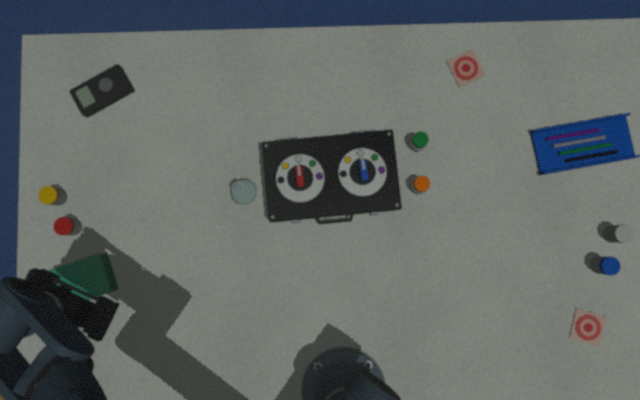

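View pics/scene0.png

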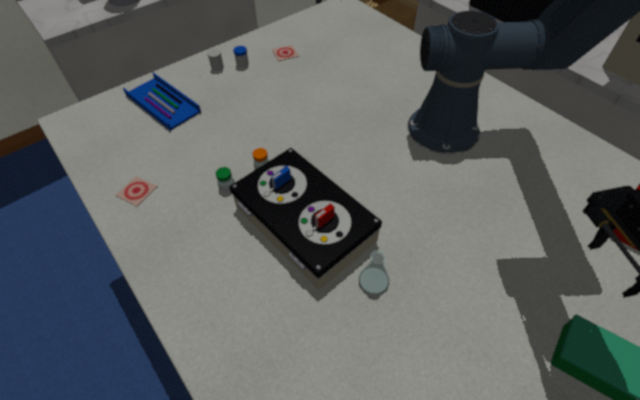

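The red dial is on the left at about (300,178), the blue at about (363,172). The flask is left of the case at about (243,191), and the pots are on the right. I'll take an enlarged crop to read the angles.

```bash
cat >h.py <<'E'
import numpy as np
from scipy.spatial.transform import Rotation as R
from rig import robot
def ray(n,uv,z):
    p=robot.camera_params(n);r=np.asarray(p["rotation"])
    M=R.from_quat(r) if r.size==4 else R.from_matrix(r)
    d=M.apply(np.linalg.solve(p["mtx"],[uv[0],uv[1],1.]));o=p["origin"]
    return o+d*(z-o[2])/d[2]
E
python3 - <<'E'
import cv2
im=cv2.imread("pics/top0.png")[125:225,255:405]
cv2.imwrite("pics/c0.png",cv2.resize(im,None,fx=5.3333,fy=5.3333,interpolation=cv2.INTER_CUBIC))
E
```

```text
(no output)
```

View pics/c0.png

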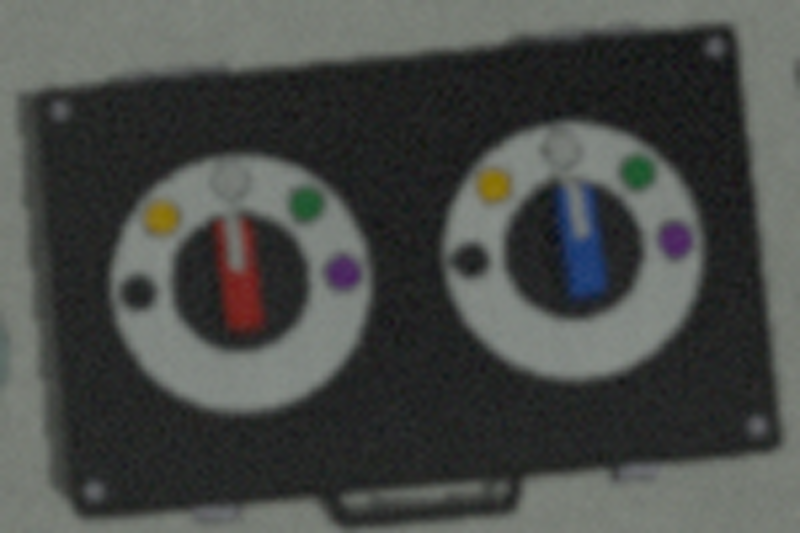

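```bash
python3 - <<'E'
from h import *
f=lambda x,y:(255+(x+.5)/5.3333-.5,125+(y+.5)/5.3333-.5)
P=lambda x,y,z:ray("top",f(x,y),z)[:2]
a=lambda v:np.degrees(np.arctan2(v[1],v[0]))
for n,bl,pu,yl,gr,wh,b0,b1 in(("red",(138,293),(343,273),(163,218),(307,204),(231,182),(232,217),(247,331)),("blue",(470,261),(676,240),(493,185),(638,172),(562,149),(574,182),(590,297))):
    D=lambda q:P(*q,.093)
    c=(D(bl)+D(pu))/2
    p0,p1=P(*b0,.135),P(*b1,.135)
    print(n,"disc c",c,"bar c",(p0+p1)/2,"len",np.linalg.norm(p0-p1),"bar",a(p0-p1),"white",a(D(wh)-c),"green",a(D(gr)-c),"yellow",a(D(yl)-c),"perp",a(D(bl)-D(pu))-90)
print("flask",ray("top",(243,191),.0))
E
```

```text
red disc c [0.54149461 0.0973308 ] bar c [0.54050256 0.0965436 ] len 0.05229782708807688 bar 5.986278256520569 white 3.8981877573042296 green -41.404704297423216 yellow 48.28791015649141 perp 4.0004778313223
blue disc c [ 0.55240857 -0.05831716] bar c [ 0.55185185 -0.05861059] len 0.05285009167444602 bar 5.787818735944653 white 4.100789794806746 green -41.27046990057239 yellow 48.6912846782968 perp 4.25053677008745
flask [0.52136014 0.25169649 0.        ]
```

>>> apply_moves:
  series:
    - [-3.3,-2.2,0,0,0,0,1]
    - [-6.6,-4.5,0,0,0,0,1]
    - [-9.9,-6.7,0,0,0,0,1]
    - [-13.2,-9,0,0,0,0,1]
    - [-16.5,-11.2,0,0,0,0,1]

```text
time: 0.52
position: [0.3721, 0.3881, 0.2412]
tool_rot: [0.223, 0.975, -0.0, -0.0]
ft_force: [0.3, 0.7, -0.2]
grip_width: 0.0867
```

>>> apply_moves:
  series:
    - [-3.3,-2.2,0,0,0,0,1]
    - [-6.6,-4.5,0,0,0,0,1]
    - [-9.9,-6.7,0,0,0,0,1]
    - [-13.2,-9,0,0,0,0,1]
    - [-16.5,-11.2,0,0,0,0,1]

```text
time: 0.93
position: [0.472, 0.2152, 0.2413]
tool_rot: [0.224, 0.975, -0.0, -0.0]
ft_force: [-0.2, 0.9, -0.1]
grip_width: 0.0869
```

>>> apply_moves:
  series:
    - [-2.3,-1.5,0,0,0,-6.4,1]
    - [-4.6,-3.1,0,0,0,-12.7,1]
    - [-6.9,-4.6,0,0,0,-19,1]
    - [-9.2,-6.1,0,0,0,-25.5,1]
    - [-11.5,-7.7,0,0,0,-31.8,1]

```text
time: 1.35
position: [0.542, 0.0964, 0.2412]
tool_rot: [-0.055, 0.999, 0.0, -0.0]
ft_force: [0.0, 0.7, 0.5]
grip_width: 0.0871
```

>>> apply_moves:
  series:
    - [0,0,0,0,0,0,1]
    - [0,0,0,0,0,0,1]

```text
time: 1.52
position: [0.5421, 0.0965, 0.2411]
tool_rot: [-0.05, 0.999, 0.0, -0.0]
ft_force: [0.2, -0.4, -0.5]
grip_width: 0.0869
```

```bash
cat >>h.py <<'E'
import cv2
def shift(x,y,z,yaw):
    o=robot.get_obs();T=R.from_quat(o["tool_rot"]);m=T.as_matrix()
    d=T.inv().apply(np.array([x,y,z])-o["position"])*100
    t=R.from_matrix(np.c_[[np.cos(yaw),np.sin(yaw),0],[np.sin(yaw),-np.cos(yaw),0],[0,0,-1]])
    print("t",o["time"],"pos",o["position"].round(4),"shift cm",d.round(2),"turn",np.degrees((T.inv()*t).as_rotvec()).round(1),"F",o["ft_force"].round(1),"q6",o["q"][5].round(2))
E
python3 - <<'E'
from h import *
shift(.541,.097,.124,np.radians(186))
p=robot.camera_params("wrist");print(p)
im=robot.camera("wrist");cv2.imwrite("pics/w0.png",im[:,:,::-1])
M=R.from_quat(p["rotation"])
for q in[(.541,.097,.135),(.552,-.0585,.135)]:
    c=p["mtx"]@M.inv().apply(np.array(q)-p["origin"]);print(c[:2]/c[2])
E
```

```text
t 1.5167 pos [0.5421 0.0965 0.2411] shift cm [ 0.09  0.06 11.71] turn [ 0.  -0.  -0.3] F [ 0.2 -0.4 -0.5] q6 -1.7
{'mtx': array([[279.93569831,   0.        , 316.49332855],
       [  0.        , 279.93569831, 198.07233471],
       [  0.        ,   0.        ,   1.        ]]), 'origin': array([0.47398299, 0.08923119, 0.38405382]), 'rotation': array([0.6652534 , 0.73590583, 0.09386816, 0.08407908])}
[317.24559062 201.37767871]
[147.3008133  196.45848125]
```

View pics/w0.png

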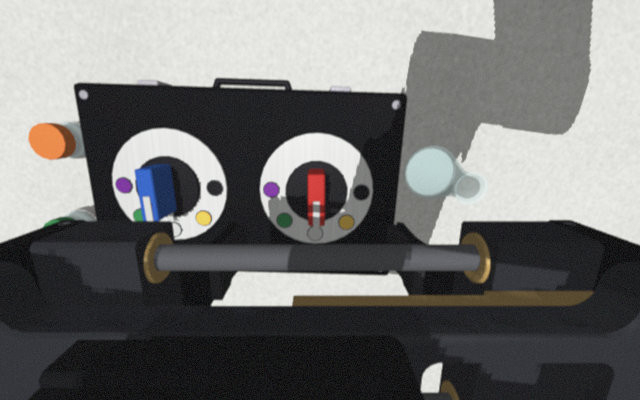

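The wrist view matches the prediction: the red bar is centred at about (316,197) and aligned with the tool. Next I'll descend and grip.

>>> apply_moves:
  series:
    - [0.1,0,3.5,0,0,0,1]
    - [0.1,0,7,0,0,0,1]
    - [0.1,0,9.5,0,0,0,1]
    - [0.1,0,11,0,0,0,1]
    - [0.1,0,11.7,0,0,0,1]
  newtons: 20

```text
time: 1.98
position: [0.5379, 0.099, 0.122]
tool_rot: [-0.053, 0.999, 0.0, -0.003]
ft_force: [-0.1, 0.2, 0.4]
grip_width: 0.0871
```

>>> apply_moves:
  series:
    - [0,0,0,0,0,0,0.6]
    - [0,0,0,0,0,0,0.3]
    - [0,0,0,0,0,0,0]
    - [0,0,0,0,0,0,0]
    - [0,0,0,0,0,0,0]

```text
time: 2.4
position: [0.5414, 0.0978, 0.1258]
tool_rot: [-0.052, 0.999, -0.0, 0.001]
ft_force: [-0.6, -0.0, -0.3]
grip_width: 0.0613
```

>>> apply_moves:
  series:
    - [0,0,0,0,0,0,0]
    - [0,0,0,0,0,0,0]
    - [0,0,0,0,0,0,0]

```text
time: 2.65
position: [0.5408, 0.0976, 0.1249]
tool_rot: [-0.052, 0.999, -0.0, 0.0]
ft_force: [-0.1, 0.7, -0.3]
grip_width: 0.0417
```

>>> apply_moves:
  series:
    - [0,0,0,0,0,0,0]
    - [0,0,0,0,0,0,0]
    - [0,0,0,0,0,0,0]
    - [0,0,0,0,0,0,0]
    - [0,0,0,0,0,0,0]

```text
time: 3.07
position: [0.5409, 0.0957, 0.1245]
tool_rot: [-0.053, 0.999, -0.002, -0.0]
ft_force: [-0.3, -7.1, -0.0]
grip_width: 0.0159
```

>>> apply_moves:
  series:
    - [0,0,0,0,0,0,0]
    - [0,0,0,0,0,0,0]

```text
time: 3.23
position: [0.5409, 0.0957, 0.1245]
tool_rot: [-0.053, 0.999, -0.002, -0.0]
ft_force: [-0.8, -7.7, -0.5]
grip_width: 0.0161
```

>>> apply_moves:
  series:
    - [0,-0.2,0,0,0,5,0]
    - [0,-0.2,0,0,0,11,0]
    - [0,-0.2,0,0,0,17,0]
    - [0,-0.2,0,0,0,23,0]
    - [0,-0.2,0,0,0,29,0]

```text
time: 3.65
position: [0.5409, 0.0957, 0.1245]
tool_rot: [0.202, 0.979, 0.0, -0.0]
ft_force: [-0.0, -0.1, 0.1]
grip_width: 0.0159
```

>>> apply_moves:
  series:
    - [0,0,0,0,0,6,0]
    - [0,0,0,0,0,12,0]
    - [0,0,0,0,0,18,0]
    - [0,0,0,0,0,18,0]
    - [0,0,0,0,0,18,0]

```text
time: 4.07
position: [0.541, 0.0957, 0.1245]
tool_rot: [0.349, 0.937, 0.0, 0.0]
ft_force: [1.3, 0.1, 0.3]
grip_width: 0.0156
```

```bash
python3 - <<'E'
from h import *
shift(.541,.097,.124,np.radians(180-41))
E
```

```text
t 4.0667 pos [0.541  0.0957 0.1245] shift cm [0.08 0.1  0.05] turn [ 0.  -0.   0.1] F [1.3 0.1 0.3] q6 -0.89
```

>>> apply_moves:
  series:
    - [0,0,0,0,0,0,0.5]
    - [0,0,0,0,0,0,1]
    - [0,0,0,0,0,0,1]
    - [0,0,0,0,0,0,1]
    - [0,0,0,0,0,0,1]

```text
time: 4.48
position: [0.5409, 0.0956, 0.1245]
tool_rot: [0.35, 0.937, -0.0, -0.0]
ft_force: [-0.8, 1.2, 0.2]
grip_width: 0.0416
```

>>> apply_moves:
  series:
    - [0,0,0,0,0,0,1]
    - [0,0,0,0,0,0,1]
    - [0,0,-3,0,0,0,1]
    - [0,0,-7,0,0,0,1]
    - [0,0,-10,0,0,0,1]

```text
time: 4.9
position: [0.541, 0.0956, 0.2262]
tool_rot: [0.35, 0.937, 0.0, 0.0]
ft_force: [0.7, -0.0, -0.7]
grip_width: 0.0745
```

```bash
python3 - <<'E'
from h import *
shift(.552,-.06,.224,np.radians(186))
E
```

```text
t 4.9 pos [0.541  0.0956 0.2262] shift cm [-11.04 -11.02   0.22] turn [  0.   0. -47.] F [ 0.7 -0.  -0.7] q6 -0.88
```

>>> apply_moves:
  series:
    - [-2.2,-2.2,0,0,0,-6.5,1]
    - [-4.4,-4.4,0,0,0,-13,1]
    - [-6.6,-6.6,0,0,0,-19.5,1]
    - [-8.8,-8.8,0,0,0,-26,1]
    - [-11,-11,0,0,0,-32.5,1]

```text
time: 5.32
position: [0.5515, -0.0608, 0.2248]
tool_rot: [0.071, 0.997, -0.0, 0.0]
ft_force: [-0.2, 0.1, -0.7]
grip_width: 0.0869
```

>>> apply_moves:
  series:
    - [0,0,0,0,0,-7,1]
    - [0,0,0,0,0,-14.5,1]
    - [0,0,0,0,0,-14.5,1]
    - [0,0,0,0,0,-14.5,1]

```text
time: 5.65
position: [0.5515, -0.0596, 0.2245]
tool_rot: [-0.051, 0.999, 0.0, -0.0]
ft_force: [-0.6, -0.5, 0.4]
grip_width: 0.087
```

```bash
python3 - <<'E'
from h import *
shift(.552,-.06,.124,np.radians(186))
im=robot.camera("top");cv2.imwrite("pics/t1.png",im[:,:,::-1])
im=robot.camera("wrist");cv2.imwrite("pics/w1.png",im[:,:,::-1])
E
```

```text
t 5.65 pos [ 0.5515 -0.0596  0.2245] shift cm [-0.05 -0.05 10.05] turn [ 0.  -0.  -0.2] F [-0.6 -0.5  0.4] q6 -1.98
```

View pics/w1.png

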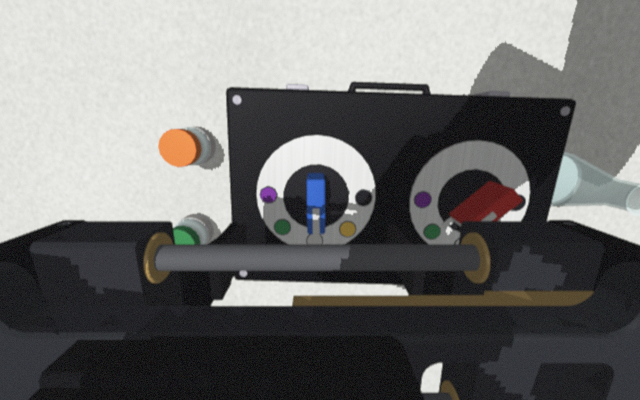

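The red pointer now points toward the green dot, and the blue bar is centred at about (316,200) and aligned with the tool. Next I'll descend and grip the blue dial.

>>> apply_moves:
  series:
    - [0,0,3,0,0,0,1]
    - [0,0,6,0,0,0,1]
    - [0,0,8.5,0,0,0,0.8]
    - [0,0,9.5,0,0,0,0.6]
    - [0,0,10,0,0,0,0.5]
  newtons: 20

```text
time: 6.17
position: [0.5506, -0.0588, 0.1228]
tool_rot: [-0.052, 0.999, 0.001, -0.002]
ft_force: [0.1, 0.2, 0.7]
grip_width: 0.0743
```

>>> apply_moves:
  series:
    - [0,0,0,0,0,0,0]
    - [0,0,0,0,0,0,0]
    - [0,0,0,0,0,0,0]
    - [0,0,0,0,0,0,0]
    - [0,0,0,0,0,0,0]

```text
time: 6.58
position: [0.5523, -0.0597, 0.1257]
tool_rot: [-0.052, 0.999, -0.0, 0.001]
ft_force: [-0.0, -0.1, 0.3]
grip_width: 0.0419
```

>>> apply_moves:
  series:
    - [0,0,0,0,0,0,0]
    - [0,0,0,0,0,0,0]
    - [0,0,0,0,0,0,0]
    - [0,0,0,0,0,0,0]
    - [0,0,0,0,0,0,0]

```text
time: 7.0
position: [0.5517, -0.0601, 0.1247]
tool_rot: [-0.052, 0.999, -0.001, 0.0]
ft_force: [-0.7, -2.3, 1.0]
grip_width: 0.016
```

>>> apply_moves:
  series:
    - [0,0,0,0,0,0,0]
    - [0,0,0,0,0,0,0]

```text
time: 7.17
position: [0.5518, -0.0601, 0.1247]
tool_rot: [-0.052, 0.999, -0.0, 0.0]
ft_force: [-0.7, -3.1, 2.2]
grip_width: 0.0159
```

>>> apply_moves:
  series:
    - [0,-0.1,0,0,0,-5,0]
    - [0,-0.1,0,0,0,-11,0]
    - [0,-0.1,0,0,0,-17,0]
    - [0,-0.1,0,0,0,-23,0]
    - [0,-0.1,0,0,0,-28,0]

```text
time: 7.58
position: [0.5518, -0.0603, 0.1247]
tool_rot: [-0.294, 0.956, 0.0, 0.0]
ft_force: [-0.3, -0.6, 2.2]
grip_width: 0.0155
```

>>> apply_moves:
  series:
    - [0,0,0,0,0,-6,0]
    - [0,0,0,0,0,-12,0]
    - [0,0,0,0,0,-14.5,0]
    - [0,0,0,0,0,-14.5,0]
    - [0,0,0,0,0,-14.5,0]

```text
time: 8.0
position: [0.5518, -0.0603, 0.1247]
tool_rot: [-0.41, 0.912, 0.0, 0.0]
ft_force: [-1.1, -0.9, 2.7]
grip_width: 0.016
```

```bash
python3 - <<'E'
from h import *
shift(.552,-.06,.124,np.radians(180+49))
E
```

```text
t 8.0 pos [ 0.5518 -0.0603  0.1247] shift cm [-0.04  0.01  0.07] turn [ 0.   0.  -0.6] F [-1.1 -0.9  2.7] q6 -2.73
```

Both turns are done. I'll release, lift, and move clear so the top camera can see the dials.

>>> apply_moves:
  series:
    - [0,0,0,0,0,0,0.5]
    - [0,0,0,0,0,0,1]
    - [0,0,0,0,0,0,1]
    - [0,0,0,0,0,0,1]
    - [0,0,0,0,0,0,1]

```text
time: 8.42
position: [0.5516, -0.0604, 0.1244]
tool_rot: [-0.41, 0.912, 0.0, -0.0]
ft_force: [0.0, -0.7, -0.2]
grip_width: 0.0414
```

>>> apply_moves:
  series:
    - [0,0,0,0,0,0,1]
    - [0,0,0,0,0,0,1]
    - [0,0,-4,0,0,0,1]
    - [0,0,-8,0,0,0,1]
    - [0,0,-12,0,0,0,1]

```text
time: 8.83
position: [0.551, -0.0603, 0.2449]
tool_rot: [-0.41, 0.912, 0.001, -0.001]
ft_force: [1.3, -1.2, 0.2]
grip_width: 0.0748
```

```bash
python3 - <<'E'
from h import *
shift(.50,-.26,.25,np.radians(200))
E
```

```text
t 8.8333 pos [ 0.551  -0.0603  0.2449] shift cm [18.33 -9.42 -0.52] turn [ 0.1 -0.1 28.5] F [ 1.3 -1.2  0.2] q6 -2.73
```

>>> apply_moves:
  series:
    - [3.6,-1.9,0,0,0,5,1]
    - [7.2,-3.8,0,0,0,10,1]
    - [10.8,-5.7,0,0,0,15,1]
    - [14.4,-7.6,0,0,0,20,1]
    - [18,-9.5,0,0,0,25,1]

```text
time: 9.25
position: [0.5028, -0.2597, 0.2448]
tool_rot: [-0.201, 0.979, -0.0, 0.0]
ft_force: [1.0, 0.8, 0.3]
grip_width: 0.0869
```

>>> apply_moves:
  series:
    - [0,-3,0,0,0,0,1]
    - [0,-6,0,0,0,0,1]
    - [0,-6,0,0,0,0,1]
    - [0,-6,0,0,0,0,1]

```text
time: 9.58
position: [0.5274, -0.3148, 0.2441]
tool_rot: [-0.202, 0.979, 0.0, -0.0]
ft_force: [-0.5, 0.2, -0.4]
grip_width: 0.087
```

```bash
python3 - <<'E'
from h import *
im=robot.camera("top")[120:230,225:435,::-1]
cv2.imwrite("pics/c1.png",cv2.resize(im,None,fx=3.8,fy=3.8,interpolation=cv2.INTER_CUBIC))
E
```

```text
(no output)
```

View pics/c1.png

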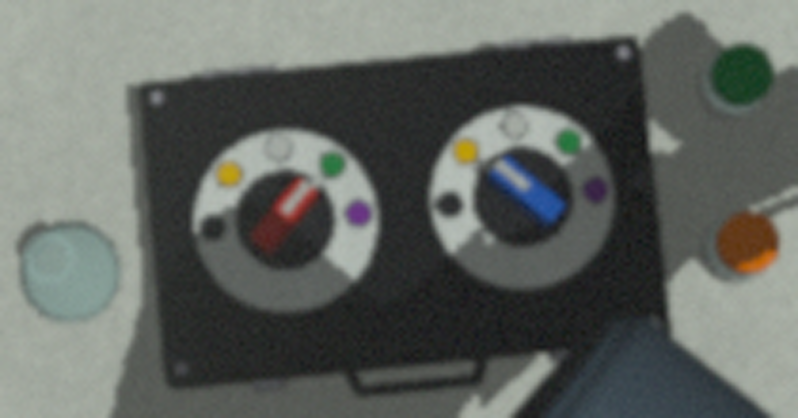

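The red pointer runs from (262,247) to (310,183), toward the green dot. The blue pointer runs from (557,217) to (497,165), toward the yellow dot. The flask is upright at about (70,270) and the arm is clear.

```bash
python3 - <<'E'
from rig import robot
print(robot.hand_in())
E
```

```text
the job is handed in; nothing more can be done
None
```

I turned the red dial about 47° clockwise to the green dot, then the blue dial about 42.5° counter-clockwise to the yellow dot. I then released, moved the arm clear and handed the job in after about 10 s of robot time; `hand_in` reports no verdict.

- **Gripper angles:** the tool's yaw put red within about 0.1° and blue within about 0.6° of my target directions.
- **Last top picture:** it roughly agrees. By eye, red stands about 41° and blue about 45° from the white dot, where 45° is ideal and 14° either way is allowed.
- **Flask and contact:** the flask was standing upright and nothing was touching the robot. The largest force I saw on the tool was about 8 N.

No check failed. I did not measure the dials' speeds directly, but they had been released and the task says they stay where left.

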